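# Set the stop screw on the gauge block and tighten its lock ring

### The job

Set the green stop stand to its gauge block: turn the black knob clockwise until the screw's foot nips the block with about 20 N (10 to 40 N is right, 70 N would mar it), and leave the knob there. Then turn the orange-banded lock ring under it clockwise, beyond the point where its collet begins to bite, until it is firmly hand-tight, without forcing it. Do not shift the block, and leave the other things on the bench alone.

Things in the scene. Friction and masses are not known exactly. Their poses are not given: they have to be found in the camera images.
- stop_stand: green C-frame stand bolted to the bench, base 170 x 96 x 18 mm, column at its rear. Origin on the bench under the screw's axis, z up, x towards the column. On the base a ground anvil, top 30 mm above the bench. The arm over it is 44 mm wide, its top 102 mm above the bench, its end round (radius 23.5 mm) about the axis; bolt heads 5 mm high on it, 90 mm from the axis
- stop_screw: upright steel stop screw with its knob. Origin: centre of its flat foot, 2 to 4 mm over the block at the start. Clockwise from above lowers it, 3.18 mm per rad, knob and all. It turns free at about 0.2 N m; nipping adds about 0.0075 N m per N (20 N: 0.15, 70 N: 0.5 N m on top of free turning) and grows by some 15 N per 0.1 rad. Let go, it stays where it is
- knob_mid (a point): centre of the black rubber-sleeved knob on top of the stop screw, half-way up: 36 mm across, 20 mm high, vertical axis; moves with the screw, 84.5 mm above the foot. Its sleeve gives 0.05 rad under 0.2 N m. Nothing stands above it
- ring_mid (a point): centre, half-way up, of the lock ring, brass with an orange rubber band: 52 mm across, 14 mm high, on the knob's axis, 117 mm above the bench; knob top 35 to 40 mm above it, arm 15 mm below. Clockwise from above tightens. It turns free at about 0.2 N m for 0.4 to 1.2 rad, then the collet bites and the torque rises: hand-tight is 0.2 to 0.35 N m above free turning, 0.5 spoils it. Let go, it holds
- collet: split steel collet inside the lock ring; its jaws close on the screw as the ring is tightened (0.0025 N m on the ring per N of grip). Origin on the axis, at the ring's underside. Not handled
- set_block: ground steel gauge block, 30 x 35 x 28 mm, origin at the centre of its underside, standing on the anvil under the foot, between low fences (2 mm of play). It stays there
- small_block: another ground gauge block, 30 x 35 x 20 mm, on the bench beside the stand; origin at the centre of its underside. A bystander
- go_gauge: steel plug gauge, 39 x 108 x 39 mm, lying on the bench beside the stand; origin under its middle. A bystander
- key: black hex key, 31 x 93 x 7 mm, lying on the bench to the right of the stand; origin under its middle. A bystander
- ring_loose: plated ring, 62 x 74 x 9 mm, lying on the bench; origin under its centre. A bystander

How it is judged:
By the outcome, as a careful person would: the job done as asked, in the order asked, and still so for the second after the job is handed in, with the robot touching nothing.
It also fails if it takes over 61 s, if anything falls off the work surface, if the arm or the gripper's body presses on something with over 40 N, if the wrist force passes 120 N, or if a joint passes its speed limit or range.

### The arm

A 6-joint arm with a two-finger parallel gripper is mounted at the origin on a cart in front of the work surface, level with it; the furniture and walls round the work are solid. World frame = base frame: x ahead of the robot, y to its left, z up, the work surface at z = 0. Lengths are in mm, angles in rad, forces in N, time in s.
With the tool pointing down it reaches from about 350 to 875 mm from the base axis. Payload 4.2 kg.
Tool frame: the origin (TCP) lies on the mounting face of the last link; the fingertips stand 173 mm ahead of it and the grasp point (between the pads) lies grip_point_offset ahead of it (grip_point_offset is the distance from the TCP to the grasp point, in mm); z points along the fingers, y is the line along which they close (so a half turn about z gives the same grasp; the last joint's range is limited). The gripper opens to 85 mm and grips with 20 to 120 N. Pads are 22 mm wide; open, the fingers measure 114 mm over their backs; the gripper's body (76 mm by 85 mm) begins 54 mm behind the grasp point. The pads swing forward as they close: fully open they stand 13 mm farther back than shut.
Start: joints at [1.405, 0.385, 0.008, 0, -1.194, -0.259], TCP at [257.553, 569.444, 404.712] pointing down, gripper open.
Joint ranges: [-3.14, 3.14], [-1.21, 2.06], [-1.07, 1.41], [-3.16, 2.05], [-2.99, -0.16], [-3.1, 3.1]. Speed limits (rad/s): [2.79, 2.79, 3.14, 3.14, 3.14, 3.14].

### API

Orientations are given as a unit quaternion [x, y, z, w].
In Python, from bench import read_state, get_image, job_done, recognise, place_of, grip_point_offset gives the robot as it stands. The module is installed in compiled form; this text tells all that it offers.
- The arm moves only by the tool carry_out, never from a script. Its arguments are lists of equal length, an entry for each row: "slide": the shift along the tool's x, y, z in m, a list of three; "roll": the turn about the tool's z in degrees; "claw": the finger opening in m, from 0 to 0.0854. A call has 1 to 8 rows; each row is the pose to reach, as a shift and turn from the pose commanded when the call began, along the tool's axes at that moment; what a row does not reach only later rows make up. A row lasts 1/8 s, in which the tool goes at most 62.5 mm and 10.7 degrees, less where a joint would pass 70% of its speed; a pose out of reach is approached as far as the arm can. A call with a gripper value outside its range is refused whole. The fingers move at their own pace and stop on an object; the grip force is fixed at half the most. Time passes only in rows, so rows that repeat a pose let the fingers close. It gives the time, the measured TCP pose, the force, the opening and the grip force at its end, in the units of the state.
- read_state(): the state, without advancing time (a new reading comes with each control period).
- get_image(name): name is "scene" or "top" or "wrist"; returns a dict with "img" (420x560x3 uint8, red, green, blue), "z_map" (420x560 float32, mm along the optical axis (not along the pixel's ray), 0 where there is no reading), "mtx" (3x3 intrinsics, pixels), "world_from_camera" (4x4, takes a point from camera to world coordinates); the wrist camera has in their place "T_tool_cam" (4x4, takes a point from camera to tool coordinates, whose origin is the TCP and whose axes are the flange's). Camera axes: x right, y up, looking along -z (the intrinsics and any distortion apply to the point x, -y, -z); pixel columns grow to the right and rows downward; lengths in mm; the calibration is good to about 2 mm. A picture is of the moment at which its call begins: read the wrist's pose just before it.
- job_done(): hands the job in; it is judged then, once.
Trained networks look in a picture, given as the dict that the camera call returned (one of the last four; its "shot" number tells which), for a name from the list of things; names that differ only in an ending like _2 or _b are one class to them, and where a whole thing is asked for, a point or a joint stands for the part that bears it (a point fixed in the world has none). Each returns a list of dicts, best first, with "conf" (0 to 1); they miss things now and then, are a little off and sometimes report something else, mostly with a low value. They report only what shows in the picture. A call takes as long as a camera call.
- recognise(picture, thing): "at" ([column, row] in pixels, amid what is visible of it).
- place_of(picture, thing): "at" ([column, row] in pixels: a listed point, or the origin of a listed thing).
The state is a dict: "clock": time; "joints": joint angles; "joint_vel": joint speeds; "joint_efforts": joint torques, N m; "position": TCP position; "ee_rot": TCP orientation; "contact_force": force on the tool from outside, world axes, zero at the start; "wrist_torque": the same for the moment, N m; "gripper_width": finger opening in mm; "grasp_force": force on a finger pad.
Only numpy, scipy, OpenCV 4.12 (cv2) and the standard library are available. Lean on these libraries where they do the work, as an engineer would, in place of code of your own. Each camera call takes 0.05 s, during which the arm holds its last target. There are 200 camera calls.

## Working session

There is one attempt and no reset: what is moved stays moved. The work goes in short steps, Python scripts to look and compute and a tool call to move; the robot and the scene stay as the last step left them, time stands still between calls to the robot, and variables do not carry over. Pictures are saved under pics/ and viewed, at most 10 in all, crops included, and the job is handed in when it is done.

Besides the shell and the picture viewer there is one more tool, called after "Request:" as name(argument=value, ...), one argument or row to a line, values as JSON. carry_out: Moves the arm, as the interface text tells. Its arguments: {"type":"object","properties":{"slide":{"type":"array"},"roll":{"type":"array"},"claw":{"type":"array"}},"required":["slide","roll","claw"]}

```bash
mkdir -p pics
cat > h.py <<'E'
import numpy as np, cv2
from bench import *
from scipy.spatial.transform import Rotation as R
def cam(p, st=None):
    if "world_from_camera" in p: return np.array(p["world_from_camera"])
    T=np.eye(4); T[:3,:3]=R.from_quat(st["ee_rot"]).as_matrix(); T[:3,3]=st["position"]
    return T@np.array(p["T_tool_cam"])
def ray(p,uv,W):
    K=np.array(p["mtx"]); d=np.linalg.inv(K)@[uv[0],uv[1],1]
    return W[:3,3], W[:3,:3]@(d*[1,-1,-1])   # d scaled: unit depth
def depth_pt(p,uv,W):
    u,v=int(round(uv[0])),int(round(uv[1])); z=p["z_map"][max(0,v-2):v+3,max(0,u-2):u+3]; z=z[z>0]
    if not len(z): return None
    o,d=ray(p,uv,W); return o+d*np.median(z)
def tri(obs):
    A=np.zeros((3,3));b=np.zeros(3)
    for o,d in obs:
        d=d/np.linalg.norm(d);P=np.eye(3)-np.outer(d,d);A+=P;b+=P@o
    x=np.linalg.solve(A,b)
    res=[np.linalg.norm((np.eye(3)-np.outer(d,d)/(d@d))@(x-o)) for o,d in obs]
    return x,res
def save(p,name): cv2.imwrite("pics/"+name,p["img"][:,:,::-1])
E
cat > a.py <<'E'
from h import *
np.set_printoptions(precision=1,suppress=True)
st=read_state(); print(st, grip_point_offset)
obs={}
for n in ["scene","top","wrist"]:
    st=read_state(); p=get_image(n); save(p,n+"0.png"); W=cam(p,st); print(n,[k for k in p], W[:3,3])
    for t in ["knob_mid","ring_mid","stop_stand","set_block"]:
        r=place_of(p,t)[:2]
        for q in r: print(n,t,q["at"],round(q["conf"],2),depth_pt(p,q["at"],W))
        if r and r[0]["conf"]>.3: obs.setdefault(t,[]).append(ray(p,r[0]["at"],W))
for t,o in obs.items():
    if len(o)>1: print(t,*tri(o))
E
python3 a.py
```

```text
{'clock': 0.0, 'joints': array([ 1.4,  0.4,  0. , -0. , -1.2, -0.3]), 'joint_vel': array([-0., -0.,  0., -0., -0.,  0.]), 'joint_efforts': array([  0. , -39.2,  18.8,   4.2,  -0. ,   0. ]), 'position': array([257.5, 569.3, 403.6]), 'ee_rot': array([ 1. , -0.2, -0. ,  0. ]), 'contact_force': array([-0. ,  1.2,  0.9]), 'wrist_torque': array([ 0. ,  0.1, -0. ]), 'grasp_force': 0.0, 'gripper_width': 85.50060393408732} 154.70000000000002
scene ['img', 'z_map', 'mtx', 'world_from_camera', 'shot'] [200.3 872.  508.5]
scene knob_mid [278.5, 235.3] 0.55 [446.7 331.1 150.5]
scene ring_mid [281.6, 250.7] 0.65 [438.9 336.2 123.1]
scene stop_stand [279.5, 296.5] 0.55 [440.  346.6  26.5]
scene set_block [281.9, 286.6] 0.81 [440.7 333.2  39.8]
scene set_block [278.4, 330.5] 0.32 [411.8 415.6  13.7]
top ['img', 'z_map', 'mtx', 'world_from_camera', 'shot'] [ 255.9  193.9 1263.1]
top knob_mid [226.7, 221.1] 0.67 [454.7 313.7 155.4]
top ring_mid [227.3, 227.7] 0.67 [440.  312.5 154.8]
top ring_mid [200.5, 244.1] 0.39 [423.2 392.4  20.6]
top set_block [228.1, 231.3] 0.54 [432.7 311.2 150.6]
wrist ['img', 'z_map', 'mtx', 'T_tool_cam', 'shot'] [326.8 538.2 373.4]
knob_mid [455.9 314.9 139.8] [np.float64(1.6602099379918718), np.float64(1.6602099379918065)]
ring_mid [447.4 317.3 109.5] [np.float64(0.13237818575642135), np.float64(0.13237818575643728)]
set_block [448.6 322.9  30.8] [np.float64(3.166140536660523), np.float64(3.166140536660631)]
```

View pics/scene0.png

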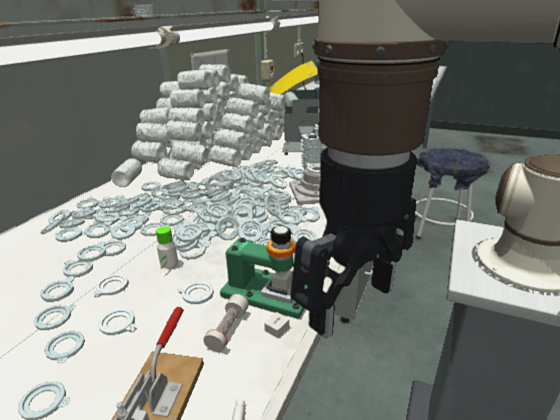

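View pics/top0.png

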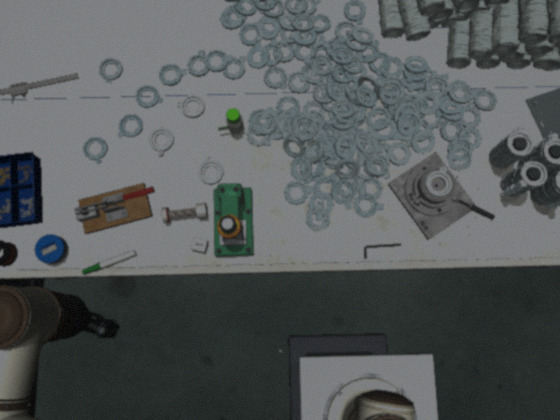

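```bash
cat > b.py <<'E'
from h import *
np.set_printoptions(precision=3,suppress=True)
st=read_state(); M=R.from_quat(st["ee_rot"]).as_matrix(); print(M)
p=get_image("wrist"); print(np.array(p["T_tool_cam"]))
print(M.T@(np.array([448,316,390])-st["position"]), st["wrist_torque"])
E
python3 b.py
```

```text
[[ 0.911 -0.412 -0.   ]
 [-0.412 -0.911  0.   ]
 [-0.    -0.    -1.   ]]
[[ 0.     0.954  0.298 76.007]
 [ 1.    -0.001  0.    -0.07 ]
 [ 0.001  0.298 -0.954 31.282]
 [ 0.     0.     0.     1.   ]]
[277.964 152.395  14.733] [-0.022 -0.045  0.015]
```

Request:
carry_out(
  slide=[
    [0.04, 0.022, 0],
    [0.08, 0.044, 0],
    [0.12, 0.066, 0],
    [0.16, 0.087, 0],
    [0.2, 0.11, 0],
    [0.24, 0.131, 0],
    [0.278, 0.152, 0],
    [0.278, 0.152, 0],
  ],
  roll=[0, 0, 0, 0, 0, 0, 0, 0],
  claw=[0.085, 0.085, 0.085, 0.085, 0.085, 0.085, 0.085, 0.085],
)

```text
clock: 1.8
position: [449.4, 314.3, 404.9]
ee_rot: [0.977, -0.213, 0.0, 0.0]
contact_force: [-0.2, 0.4, -0.2]
gripper_width: 85.1
grasp_force: 0.0
```

```bash
cat > c.py <<'E'
from h import *
import sys
np.set_printoptions(precision=1,suppress=True)
st=read_state(); M=R.from_quat(st["ee_rot"]).as_matrix(); print(st["joints"].round(3), st["position"], st["wrist_torque"].round(3),st["contact_force"])
p=get_image("wrist"); save(p,sys.argv[1]); W=cam(p,st)
for t in ["knob_mid","ring_mid"]:
    for q in place_of(p,t)[:2]:
        print(t,q["at"],round(q["conf"],2),depth_pt(p,q["at"],W))
# knob top from depth: points within 60mm of nominal, z 148..162
v,u=np.mgrid[0:420,0:560]; z=p["z_map"]; K=np.array(p["mtx"])
X=np.stack([(u-K[0,2])/K[0,0]*z,-(v-K[1,2])/K[1,1]*z,-z],-1)@W[:3,:3].T+W[:3,3]
m=(z>0)&(np.hypot(X[...,0]-448,X[...,1]-316)<70)
def circ(zlo,zhi,name):
    mm=m&(X[...,2]>zlo)&(X[...,2]<zhi); P=X[mm]
    if len(P)<20: print(name,len(P)); return
    c,r=cv2.minEnclosingCircle(P[:,:2].astype(np.float32)); print(name,len(P),"z",np.median(P[:,2]),"circ",np.array(c),r,"med",np.median(P[:,:2],axis=0), "extent",np.percentile(P[:,:2],[1,99],axis=0).round(1).tolist())
circ(147,165,"knobtop"); circ(118,132,"ringtop"); circ(96,108,"arm")
h,e=np.histogram(X[m][:,2],np.arange(0,200,4)); print([(int(a),int(b)) for a,b in zip(e,h) if b>30])
E
python3 c.py w1.png
```

```text
[ 0.9  0.3 -0.2  0.  -1.1  0.2] [449.4 314.3 404.9] [-0.  0.  0.] [-0.2  0.4 -0.2]
knob_mid [280.4, 218.7] 0.76 [452.4 310.1 154.6]
ring_mid [277.1, 179.0] 0.23 [472.4 303.4 121.8]
knobtop 2179 z 154.16915868588393 circ [449.1 314. ] 19.08292579650879 med [450.8 313.3] extent [[432.5, 296.4], [466.9, 331.2]]
ringtop 1328 z 123.73258705624622 circ [449.2 314.3] 27.053438186645508 med [463.5 305.8] extent [[429.4, 288.4], [475.1, 339.4]]
arm 3078 z 101.32568301284212 circ [482.9 315.1] 37.52912521362305 med [494.5 313.5] extent [[467.7, 293.3], [516.8, 335.7]]
[(0, 617), (12, 220), (16, 2152), (20, 242), (24, 92), (28, 421), (32, 46), (36, 95), (92, 44), (96, 342), (100, 2734), (112, 66), (116, 111), (120, 730), (124, 535), (136, 47), (140, 65), (144, 69), (148, 216), (152, 1921)]
```

View pics/w1.png

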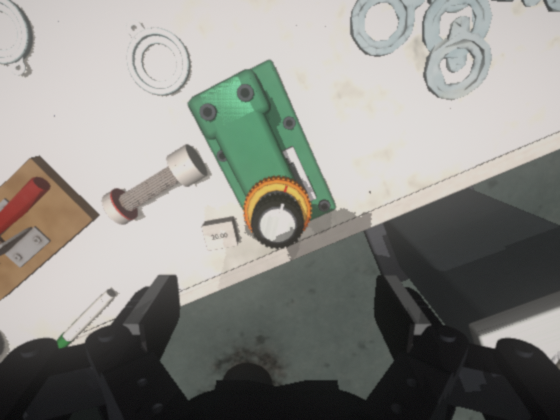

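Request:
carry_out(
  slide=[
    [0, 0, 0.03],
    [0, 0, 0.06],
    [0, 0, 0.08],
    [0, 0, 0.095],
    [0, 0, 0.101],
    [0, 0, 0.101],
    [0, 0, 0.101],
  ],
  roll=[0, 0, 0, 0, 0, 0, 0],
  claw=[0.085, 0.085, 0.085, 0.085, 0.085, 0.085, 0.065],
)

```text
clock: 2.82
position: [448.4, 316.7, 304.6]
ee_rot: [0.978, -0.211, 0.0, -0.001]
contact_force: [-0.3, -0.5, -0.0]
gripper_width: 69.2
grasp_force: 0.0
```

Request:
carry_out(
  slide=[
    [0, 0, 0],
    [0, 0, 0],
    [0, 0, 0],
    [0, 0, 0],
    [0, 0, 0],
    [0, 0, 0],
    [0, 0, 0],
    [0, 0, 0],
  ],
  roll=[0, 0, 0, 0, 0, 0, 0, 0],
  claw=[0.05, 0.04, 0.02, 0.02, 0.02, 0.02, 0.02, 0.02],
)

```text
clock: 3.82
position: [447.9, 315.4, 304.5]
ee_rot: [0.978, -0.211, -0.0, 0.001]
contact_force: [-2.0, -3.5, 6.1]
gripper_width: 34.2
grasp_force: 59.2
```

```bash
cat > s.py <<'E'
from h import *
np.set_printoptions(precision=3,suppress=True)
st=read_state(); M=R.from_quat(st["ee_rot"]).as_matrix()
print(st["clock"],"J",st["joints"],"P",st["position"],"T",st["wrist_torque"],"F",st["contact_force"],"w",st["gripper_width"],st["grasp_force"],"yaw deg",np.degrees(np.arctan2(M[1,0],M[0,0])))
E
python3 s.py
```

```text
3.825 J [ 0.91   0.351 -0.321  0.001 -0.902  0.236] P [447.901 315.398 304.518] T [-1.08   0.744 -0.04 ] F [-1.979 -3.516  6.098] w 34.22425318135252 59.214786887168884 yaw deg -24.347406730876536
```

Request:
carry_out(
  slide=[
    [0, 0, 0.0002],
    [0, 0, 0.0004],
    [0, 0, 0.0007],
    [0, 0, 0.0009],
    [0, 0, 0.0011],
    [0, 0, 0.0013],
    [0, 0, 0.0013],
  ],
  roll=[4, 8, 12, 16, 20, 24, 24],
  claw=[0.02, 0.02, 0.02, 0.02, 0.02, 0.02, 0.02],
)

```text
clock: 4.7
position: [448.1, 315.8, 303.3]
ee_rot: [0.913, -0.409, 0.0, 0.001]
contact_force: [-1.4, -3.2, 5.8]
gripper_width: 34.6
grasp_force: 59.1
```

```bash
python3 s.py
```

```text
4.7 J [ 0.91   0.352 -0.322  0.001 -0.898 -0.183] P [448.118 315.812 303.334] T [-0.836  0.493  0.166] F [-1.368 -3.188  5.779] w 34.640681898616215 59.13275957107544 yaw deg -48.288894551508015
```

Request:
carry_out(
  slide=[
    [0, 0, 0.0001],
    [0, 0, 0.0003],
    [0, 0, 0.0004],
    [0, 0, 0.0004],
  ],
  roll=[3, 6, 8, 8],
  claw=[0.02, 0.02, 0.02, 0.02],
)

```text
clock: 5.2
position: [448.3, 315.9, 302.9]
ee_rot: [0.882, -0.471, 0.0, 0.0]
contact_force: [-1.3, -2.7, 5.2]
gripper_width: 34.0
grasp_force: 59.1
```

```bash
python3 s.py
```

```text
5.2 J [ 0.91   0.353 -0.322  0.001 -0.897 -0.322] P [448.251 315.921 302.901] T [-0.881  0.393  0.2  ] F [-1.253 -2.744  5.206] w 34.016646063643925 59.1429340839386 yaw deg -56.25966298827257
```

Request:
carry_out(
  slide=[
    [0, 0, 0.0001],
    [0, 0, 0.0003],
    [0, 0, 0.0004],
    [0, 0, 0.0004],
  ],
  roll=[3, 6, 8, 8],
  claw=[0.02, 0.02, 0.02, 0.02],
)

```text
clock: 5.7
position: [448.4, 316.0, 302.5]
ee_rot: [0.847, -0.532, 0.0, 0.0]
contact_force: [-0.9, -2.5, 4.8]
gripper_width: 34.1
grasp_force: 59.1
```

```bash
python3 s.py
```

```text
5.7 J [ 0.91   0.354 -0.322  0.001 -0.895 -0.461] P [448.367 316.006 302.494] T [-0.921  0.203  0.237] F [-0.874 -2.469  4.789] w 34.08092627060469 59.134418964385986 yaw deg -64.25501008499143
```

Request:
carry_out(
  slide=[
    [0, 0, 0.0001],
    [0, 0, 0.0003],
    [0, 0, 0.0003],
  ],
  roll=[3, 6, 6],
  claw=[0.02, 0.02, 0.02],
)

```text
clock: 6.08
position: [448.5, 316.1, 302.3]
ee_rot: [0.818, -0.575, 0.001, 0.0]
contact_force: [-1.3, -2.4, 5.5]
gripper_width: 34.2
grasp_force: 59.2
```

```bash
python3 s.py; python3 s.py|grep -o "T.*F"
```

```text
6.075 J [ 0.91   0.354 -0.323  0.002 -0.894 -0.566] P [448.463 316.077 302.301] T [-0.891  0.142  0.237] F [-1.256 -2.4    5.54 ] w 34.23060711728874 59.16942536830902 yaw deg -70.2427742588426
T [-0.891  0.142  0.237] F
```

Request:
carry_out(
  slide=[
    [0, 0, 0.0001],
    [0, 0, 0.0003],
    [0, 0, 0.0003],
  ],
  roll=[3, 6, 6],
  claw=[0.02, 0.02, 0.02],
)

```text
clock: 6.45
position: [448.6, 316.1, 302.2]
ee_rot: [0.787, -0.617, 0.001, -0.0]
contact_force: [0.4, -2.4, 6.1]
gripper_width: 34.1
grasp_force: 59.2
```

```bash
python3 s.py
```

```text
6.45 J [ 0.91   0.354 -0.323  0.002 -0.893 -0.67 ] P [448.569 316.122 302.157] T [-0.91   0.087  0.348] F [ 0.45  -2.415  6.104] w 34.12510279847173 59.20349836349487 yaw deg -76.21580781456368
```

Request:
carry_out(
  slide=[
    [0, 0, 0.0001],
    [0, 0, 0.0003],
    [0, 0, 0.0003],
  ],
  roll=[3, 5, 5],
  claw=[0.02, 0.02, 0.02],
)

```text
clock: 6.82
position: [448.7, 316.2, 302.0]
ee_rot: [0.759, -0.651, 0.001, -0.0]
contact_force: [-0.2, -3.9, 6.1]
gripper_width: 34.0
grasp_force: 59.3
```

```bash
python3 s.py
```

```text
6.825 J [ 0.91   0.354 -0.323  0.002 -0.893 -0.757] P [448.65  316.151 302.031] T [-0.965  0.036  0.444] F [-0.154 -3.911  6.053] w 33.963484634940244 59.25710678100586 yaw deg -81.18192533872696
```

Request:
carry_out(
  slide=[
    [0, 0, 0],
    [0, 0, 0],
    [0, 0, 0],
    [0, 0, -0.005],
    [0, 0, -0.03],
    [0, 0, -0.07],
    [0, 0, -0.1],
    [0, 0, -0.1],
  ],
  roll=[0, 0, 0, -10, -20, -30, -40, -50],
  claw=[0.05, 0.07, 0.085, 0.085, 0.085, 0.085, 0.085, 0.085],
)

```text
clock: 7.82
position: [448.5, 316.8, 403.7]
ee_rot: [0.964, -0.267, 0.001, -0.003]
contact_force: [0.6, 1.3, -0.5]
gripper_width: 85.0
grasp_force: 0.0
```

Request:
carry_out(
  slide=[
    [0, 0, 0],
    [0, 0, 0],
    [0, 0, 0],
  ],
  roll=[-5, -10, -10],
  claw=[0.085, 0.085, 0.085],
)

```text
clock: 8.2
position: [448.1, 316.5, 400.5]
ee_rot: [0.983, -0.186, -0.0, 0.0]
contact_force: [0.7, 0.2, -1.0]
gripper_width: 85.0
grasp_force: 0.0
```

```bash
python3 s.py; python3 c.py w2.png
```

```text
8.2 J [ 0.91   0.258 -0.188 -0.    -1.125  0.287] P [448.15  316.456 400.508] T [0.036 0.014 0.013] F [ 0.708  0.198 -0.977] w 84.9619843017306 0.0 yaw deg -21.3941126000702
[ 0.9  0.3 -0.2 -0.  -1.1  0.3] [448.1 316.5 400.5] [0. 0. 0.] [ 0.7  0.2 -1. ]
knob_mid [278.5, 219.2] 0.7 [452.  313.5 152.1]
knobtop 2154 z 151.55795009080526 circ [449.1 314.2] 19.061819076538086 med [450.5 313.6] extent [[432.4, 296.7], [466.7, 331.4]]
ringtop 1362 z 123.77106160215263 circ [449.1 314.1] 26.997270584106445 med [463.5 306.9] extent [[430.0, 288.4], [475.1, 339.7]]
arm 3196 z 101.35622140402515 circ [487.8 314. ] 34.38739013671875 med [494.5 313.9] extent [[467.9, 293.3], [516.9, 335.9]]
[(0, 607), (12, 215), (16, 2222), (20, 247), (24, 105), (28, 400), (32, 32), (36, 70), (92, 36), (96, 361), (100, 2834), (112, 64), (116, 99), (120, 724), (124, 582), (136, 60), (140, 67), (144, 99), (148, 1485), (152, 641)]
```

View pics/w2.png

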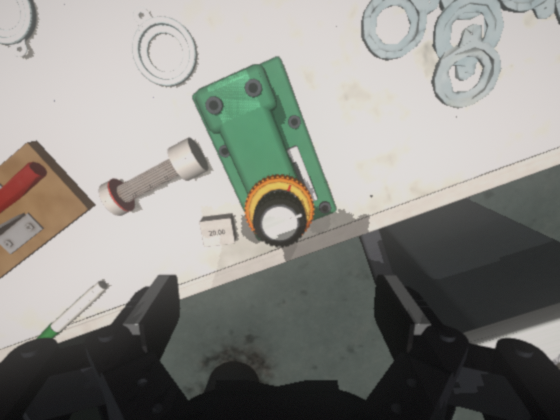

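Request:
carry_out(
  slide=[
    [0.001, 0.001, 0.03],
    [0.001, 0.001, 0.06],
    [0.001, 0.001, 0.09],
    [0.001, 0.001, 0.105],
    [0.001, 0.001, 0.115],
    [0.001, 0.001, 0.121],
    [0.001, 0.001, 0.1245],
    [0.001, 0.001, 0.1245],
  ],
  roll=[0, 0, 0, 0, 0, 0, 0, 0],
  claw=[0.085, 0.085, 0.085, 0.085, 0.085, 0.085, 0.085, 0.07],
)

```text
clock: 9.35
position: [448.8, 315.2, 276.5]
ee_rot: [0.983, -0.185, 0.0, -0.0]
contact_force: [-0.1, 0.7, -0.3]
gripper_width: 70.6
grasp_force: 0.0
```

Request:
carry_out(
  slide=[
    [0, 0, 0],
    [0, 0, 0],
    [0, 0, 0],
    [0, 0, 0],
    [0, 0, 0],
    [0, 0, 0],
    [0, 0, 0],
  ],
  roll=[0, 0, 0, 0, 0, 0, 0],
  claw=[0.06, 0.05, 0.04, 0.04, 0.04, 0.04, 0.04],
)

```text
clock: 10.22
position: [448.6, 314.5, 277.3]
ee_rot: [0.983, -0.185, -0.0, 0.001]
contact_force: [-1.1, -2.5, 6.1]
gripper_width: 50.0
grasp_force: 61.1
```

```bash
python3 s.py
```

```text
10.225 J [ 0.908  0.384 -0.352  0.001 -0.837  0.291] P [448.603 314.513 277.264] T [-0.9    0.611 -0.035] F [-1.109 -2.461  6.109] w 49.9684246906198 61.08496427536011 yaw deg -21.318443702753324
```

Request:
carry_out(
  slide=[
    [0, 0, 0],
    [0, 0, 0],
    [0, 0, 0],
    [0, 0, 0],
    [0, 0, 0],
    [0, 0, 0],
  ],
  roll=[4, 8, 12, 16, 20, 20],
  claw=[0.04, 0.04, 0.04, 0.04, 0.04, 0.04],
)

```text
clock: 10.98
position: [448.7, 314.7, 277.3]
ee_rot: [0.936, -0.353, 0.0, 0.001]
contact_force: [-2.1, -2.0, 5.4]
gripper_width: 49.9
grasp_force: 61.1
```

```bash
python3 s.py
```

```text
10.975 J [ 0.908  0.384 -0.352  0.001 -0.836 -0.058] P [448.652 314.734 277.295] T [-0.744  0.585  0.153] F [-2.138 -2.02   5.381] w 49.92628520181418 61.094698905944824 yaw deg -41.28852453931843
```

Request:
carry_out(
  slide=[
    [0, 0, 0],
    [0, 0, 0],
    [0, 0, 0],
  ],
  roll=[3, 6, 6],
  claw=[0.04, 0.04, 0.04],
)

```text
clock: 11.35
position: [448.7, 314.7, 277.3]
ee_rot: [0.916, -0.401, 0.0, 0.001]
contact_force: [-0.9, -0.7, 5.4]
gripper_width: 50.4
grasp_force: 61.1
```

```bash
python3 s.py
```

```text
11.35 J [ 0.908  0.384 -0.352  0.001 -0.836 -0.163] P [448.69  314.748 277.275] T [-0.709  0.61   0.202] F [-0.856 -0.664  5.419] w 50.41151992720148 61.13763213157654 yaw deg -47.27410393988675
```

Request:
carry_out(
  slide=[
    [0, 0, 0],
    [0, 0, 0],
    [0, 0, 0],
  ],
  roll=[3, 6, 6],
  claw=[0.04, 0.04, 0.04],
)

```text
clock: 11.72
position: [448.8, 314.8, 277.3]
ee_rot: [0.894, -0.448, 0.0, 0.0]
contact_force: [-1.5, -2.2, 5.0]
gripper_width: 50.1
grasp_force: 61.1
```

```bash
python3 s.py
```

```text
11.725 J [ 0.908  0.384 -0.352  0.001 -0.836 -0.267] P [448.75  314.783 277.308] T [-0.699  0.533  0.18 ] F [-1.516 -2.165  5.041] w 50.05651463098949 61.096184849739075 yaw deg -53.27478810731653
```

Request:
carry_out(
  slide=[
    [0, 0, 0],
    [0, 0, 0],
    [0, 0, 0],
  ],
  roll=[2, 4, 4],
  claw=[0.04, 0.04, 0.04],
)

```text
clock: 12.1
position: [448.7, 314.8, 277.3]
ee_rot: [0.878, -0.479, 0.0, 0.0]
contact_force: [-0.7, -3.2, 5.6]
gripper_width: 49.8
grasp_force: 61.1
```

```bash
python3 s.py
```

```text
12.1 J [ 0.908  0.384 -0.352  0.001 -0.836 -0.337] P [448.741 314.813 277.297] T [-0.659  0.524  0.217] F [-0.734 -3.169  5.607] w 49.81836753317781 61.114665269851685 yaw deg -57.25718646104141
```

Request:
carry_out(
  slide=[
    [0, 0, 0],
    [0, 0, 0],
    [0, 0, 0],
  ],
  roll=[3, 5, 5],
  claw=[0.04, 0.04, 0.04],
)

```text
clock: 12.48
position: [448.8, 314.9, 277.3]
ee_rot: [0.856, -0.517, 0.0, 0.0]
contact_force: [-0.1, -2.5, 6.1]
gripper_width: 50.0
grasp_force: 61.1
```

```bash
python3 s.py|grep -o "T .*"
```

```text
T [-0.683  0.452  0.318] F [-0.138 -2.54   6.072] w 49.95810883120968 61.132521629333496 yaw deg -62.251556922883225
```

Request:
carry_out(
  slide=[
    [0, 0, 0],
    [0, 0, 0],
    [0, 0, 0],
  ],
  roll=[3, 5, 5],
  claw=[0.04, 0.04, 0.04],
)

```text
clock: 12.85
position: [448.8, 314.9, 277.3]
ee_rot: [0.833, -0.554, 0.0, 0.0]
contact_force: [-0.8, -2.2, 5.8]
gripper_width: 50.3
grasp_force: 61.2
```

```bash
python3 s.py|grep -o "T .*"
```

```text
T [-0.643  0.516  0.329] F [-0.806 -2.183  5.839] w 50.27802143409867 61.17019057273865 yaw deg -67.23411772853494
```

Request:
carry_out(
  slide=[
    [0, 0, 0],
    [0, 0, 0],
    [0, 0, 0],
  ],
  roll=[2, 4, 4],
  claw=[0.04, 0.04, 0.04],
)

```text
clock: 13.22
position: [448.9, 314.9, 277.3]
ee_rot: [0.813, -0.582, 0.001, 0.0]
contact_force: [0.2, -1.3, 5.2]
gripper_width: 50.0
grasp_force: 61.2
```

```bash
python3 s.py|grep -o "T .*"
```

```text
T [-0.638  0.446  0.406] F [ 0.2   -1.275  5.239] w 49.99992037771536 61.17821931838989 yaw deg -71.22292944640252
```

Request:
carry_out(
  slide=[
    [0, 0, 0],
    [0, 0, 0],
  ],
  roll=[2, 2],
  claw=[0.04, 0.04],
)

```text
clock: 13.48
position: [448.9, 314.9, 277.3]
ee_rot: [0.803, -0.596, 0.001, 0.0]
contact_force: [0.0, -1.3, 5.0]
gripper_width: 49.6
grasp_force: 61.2
```

```bash
python3 s.py|grep -o "T .*"
```

```text
T [-0.659  0.414  0.487] F [ 0.03  -1.332  5.036] w 49.5968859055974 61.174739599227905 yaw deg -73.21515561665788
```

Request:
carry_out(
  slide=[
    [0, 0, 0],
  ],
  roll=[0],
  claw=[0.04],
)

```text
clock: 13.6
position: [448.9, 314.9, 277.3]
ee_rot: [0.803, -0.596, 0.001, 0.0]
contact_force: [-1.0, -3.1, 4.1]
gripper_width: 49.9
grasp_force: 61.2
```

```bash
cat > t.py <<'E'
from h import *
t=[]
for i in range(4):
    t.append(read_state()["wrist_torque"][2]); get_image("wrist")
print(np.round(t,3),np.mean(t))
E
python3 t.py
```

```text
[0.482 0.459 0.519 0.507] 0.4916910316516969
```

Request:
carry_out(
  slide=[
    [0, 0, 0],
    [0, 0, 0],
    [0, 0, 0],
    [0, 0, -0.02],
    [0, 0, -0.06],
    [0, 0, -0.1],
    [0, 0, -0.125],
    [0, 0, -0.125],
  ],
  roll=[0, 0, 0, 0, -10, -20, -30, -40],
  claw=[0.06, 0.075, 0.085, 0.085, 0.085, 0.085, 0.085, 0.085],
)

```text
clock: 14.8
position: [449.0, 315.3, 403.9]
ee_rot: [0.959, -0.284, 0.001, -0.003]
contact_force: [0.1, -0.4, -0.3]
gripper_width: 85.0
grasp_force: 0.0
```

Request:
carry_out(
  slide=[
    [0, 0, 0],
    [0, 0, 0],
    [0, 0, 0],
  ],
  roll=[-10, -12, -12],
  claw=[0.085, 0.085, 0.085],
)

```text
clock: 15.18
position: [448.8, 315.1, 401.1]
ee_rot: [0.983, -0.186, -0.0, 0.0]
contact_force: [0.3, -0.1, 0.1]
gripper_width: 85.1
grasp_force: 0.0
```

```bash
python3 s.py; python3 c.py w3.png
```

```text
15.175 J [ 0.908  0.257 -0.187 -0.    -1.126  0.288] P [448.776 315.093 401.05 ] T [ 0.037  0.013 -0.019] F [ 0.275 -0.054  0.142] w 85.12043895328982 0.0 yaw deg -21.45553871714239
[ 0.9  0.3 -0.2 -0.  -1.1  0.3] [448.8 315.1 401.1] [ 0.  0. -0.] [ 0.3 -0.1  0.1]
knob_mid [279.4, 221.2] 0.92 [451.  312.2 152. ]
knobtop 2149 z 151.56981031720036 circ [449.2 314.1] 19.142498016357422 med [450.4 313.6] extent [[432.3, 296.6], [466.9, 331.1]]
ringtop 1327 z 123.77310106434251 circ [449.1 314. ] 26.9183349609375 med [463.4 306.4] extent [[429.9, 288.3], [474.8, 339.4]]
arm 3181 z 101.34307397466898 circ [483.9 315.4] 37.250789642333984 med [494.5 313.7] extent [[467.7, 293.3], [516.9, 335.7]]
[(0, 604), (12, 210), (16, 2204), (20, 214), (24, 133), (28, 406), (32, 36), (36, 76), (92, 38), (96, 366), (100, 2810), (108, 31), (112, 67), (116, 92), (120, 735), (124, 545), (132, 31), (136, 61), (140, 63), (144, 105), (148, 1474), (152, 639)]
```

View pics/w3.png

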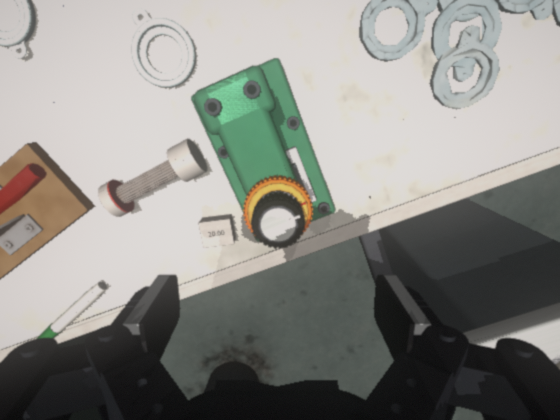

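The picture shows the knob at (279, 220), with its mark still at about (297, 217) and its height unchanged. The ring has turned, and the other things in view have not moved.

```bash
python3 -c "from bench import job_done; print(job_done())"
```

```text
the job is handed in; nothing more can be done
None
```

The job is handed in at about 15 s of the 61 s: the foot nips the block at about 28 N by my torque estimate, the ring was then tightened to about 0.28 N m above free turning, and the last wrist picture showed the knob unmoved by the tightening and nothing else in view shifted.

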